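# Feel round the rim of a turned flange for burrs

### The arm

A 6-joint arm with a two-finger parallel gripper is mounted at the origin on the work surface. World frame = base frame: x ahead of the robot, y to its left, z up, the work surface at z = 0. Lengths are in m, angles in rad, forces in N, time in s.
With the tool pointing down it reaches from about 0.3 to 0.775 m from the base axis. Payload 14.6 kg.
Tool frame: the origin (TCP) lies between the finger pads, 19 mm behind the fingertips; this is the grasp point; z points along the fingers, y is the line along which they close (so a half turn about z gives the same grasp; the last joint's range is limited). The gripper opens to 94 mm and grips with 3 to 60 N. Pads are 16 mm wide; open, the fingers measure 119 mm over their backs; the gripper's body (75 mm by 177 mm) begins 78 mm behind the grasp point.
Start: joints at [-1.184, 0.3, 1.521, -0, 1.321, -0.067], TCP at [0.241, -0.494, 0.224] pointing down, gripper open.
Joint ranges: [-3.03, 3.03], [-0.79, 2.21], [0.23, 2.52], [-1.04, 4.18], [0, 3.07], [-2.55, 2.55]. Speed limits (rad/s): [2.22, 2.22, 2.57, 3.14, 3.14, 3.14].

### API

Orientations are given as [roll, pitch, yaw] about the fixed x, y, z axes, in that order (R = Rz(yaw) Ry(pitch) Rx(roll)).
In Python, from station import telemetry, cams, workorder, finder gives the robot as it stands.
- The arm moves only by the tool jog_arm, never from a script. Its argument "rows" is a list of rows, each an object with "gripper": the finger opening in m, from 0 to 0.094; "slide": the shift along the tool's x, y, z in m, a list of three; "spin": the turn about the tool's z in rad. In form: [{"gripper": gripper, "slide": [tx, ty, tz], "spin": spin}, ...]. A call has 1 to 8 rows; each row is the pose to reach, as a shift and turn from the pose commanded when the call began, along the tool's axes at that moment; what a row does not reach only later rows make up. A row lasts 1/10 s, in which the tool goes at most 50 mm and 8.59 degrees, less where a joint would pass 70% of its speed; a pose out of reach is approached as far as the arm can. A call with a gripper value outside its range is refused whole. The fingers move at their own pace and stop on an object; "squeeze" is the grip in N (left out, the last holds). Time passes only in rows, so rows that repeat a pose let the fingers close. It gives the time, the measured TCP pose, the force, the opening and the grip force at its end, in the units of the state.
- telemetry.get_obs(): the state, without advancing time (a new reading comes with each control period).
- cams.camera(name): name is "scene" or "side" or "wrist"; returns (picture, depth): 420x560x3 uint8, red, green, blue; 420x560 float32, m along the optical axis (not along the pixel's ray), 0 where there is no reading.
- cams.camera_info(name): a dict with "camera_matrix" (3x3 intrinsics, pixels), "k1" (the pictures are not rectified: a ray, as slopes to the right and down, at radius r is drawn at 1 + k1 r^2 times it, then the intrinsics apply), "R" (3x3) and "t" (3): a world point X has camera coordinates R X + t; the wrist camera has in their place "tool_from_camera" (4x4, takes a point from camera to tool coordinates, whose origin is the TCP and whose axes are the flange's). Camera axes: x right, y down, z forward; pixel columns grow to the right and rows downward; lengths in m; the calibration is good to about 2 mm. A picture is of the moment at which its call begins: read the wrist's pose just before it. camera_info takes no time and is no camera call.
- workorder.hand_in(): hands the job in; it is judged then, once.
Trained networks look in the newest picture that a camera, given by its name, has taken for a name from the list of things; names that differ only in an ending like _2 or _b are one class to them, and where a whole thing is asked for, a point or a joint stands for the part that bears it (a point fixed in the world has none). Each returns a list of dicts, best first, with "confidence" (0 to 1); they miss things now and then, are a little off and sometimes report something else, mostly with a low value. They report only what shows in the picture. A call takes as long as a camera call.
- finder.find_in(target, camera): "point" ([x, y, z] in m, in world coordinates, good to about 4 mm: the middle of the surface that is visible of it).
- finder.masks_of(target, camera): "region" (420x560 bool, what is visible of it).
The state is a dict: "time_s": time; "qpos": joint angles; "joint_vel": joint speeds; "tau": joint torques, N m; "ee_pos": TCP position; "eef_rot": TCP orientation; "force": force on the tool from outside, world axes, zero at the start; "moment": the same for the moment, N m; "grip_width": finger opening in m; "grip_force": force on a finger pad.
Only numpy, scipy, OpenCV 4.12 (cv2) and the standard library are available. Lean on these libraries where they do the work, as an engineer would, in place of code of your own. Each camera call takes 0.05 s, during which the arm holds its last target. There are 200 camera calls.

### The job

Feel the freshly turned aluminium flange in the vise for burrs: with the fingers closed and pointing straight down, come down lightly on its raised outer lip at the red paint mark and run the fingertips along the lip, counter-clockwise as seen from above, all the way round without lifting off until they are back at the mark, and go clear from there. Only stroke it with a light touch, a few newtons, without gripping, lifting or pressing hard on it, and leave the bearing lying on it and everything else on the bench where it is.

Things in the scene. Friction and masses are not known exactly. Their poses are not given: they have to be found in the camera images.
- flange: bright turned aluminium flange, axis upright, hub nipped in the vise. Origin: centre of the hub's underside; z up, x towards the red mark (any heading). Going up: hub 56 mm in diameter to height 40 mm, step 76 mm across to 46 mm, grooved disc 110 mm across with flat top at 56 mm; on the disc's edge a raised ring-shaped lip, 110 mm outside, 100 mm inside, level top at 60 mm
- flange_lip (a point): centre of the circle of the flange's lip top, on its axis, 60 mm above its origin and about 170 to 182 mm above the bench. The lip is stroked along its mid-line, radius 52.5 mm. Pushed down, the whole flange sinks level in the soft pads by 1 mm per 2.5 N, 5 mm at most, and springs back; it does not turn or shift sideways; dragging along adds rubbing force
- flange_mark (a point): the red paint stripe, 12 mm wide, across the flange's lip and 10 mm in over the disc: this is the point on the mid-line of the lip top, 52.5 mm from the flange's axis and 60 mm above its origin
- vise: small grey bench vise fixed to the bench on a round base 120 mm in diameter; jaws 74 mm wide with thick soft black pads, tops 140 mm above the bench; screw along its y axis, tommy bar at -y, 125 mm from the centre. Origin: centre of the base's underside, z up; the flange's axis stands over it. All of it lies below the flange's disc
- bearing: loose steel ball bearing, ring 32 mm in diameter, 14 mm bore, 9 mm high, lying in the middle of the flange's top, standing 5 mm higher than the lip and at least 25 mm inside it. Origin at the centre of its underside. To be left alone.
- spare: loose spare aluminium flange lying on the bench beside the vise: disc 90 mm in diameter, 10 mm thick, with a 52 mm boss up to 34 mm. Origin at the centre of its underside. Not the one to feel; leave alone.
- spool: loose copper-coloured wire spool standing on the bench, 54 mm in diameter, 46 mm high. Origin at the centre of its underside. Leave alone.
- driver: loose screwdriver with blue handle lying on the bench between robot and vise. Leave alone.
- brush: loose small brush with pale wooden handle lying on the bench beside the vise. Leave alone.
- flux: loose amber bottle with white cap, 44 mm in diameter, 100 mm high, standing at the left of the bench. Origin at the centre of its underside. Leave alone.
- cup: loose small white plastic cup, 64 mm in diameter, 50 mm high, at the right of the bench. Origin at the centre of its underside. Leave alone.

How it is judged:
By the outcome, as a careful person would: the job done as asked, in the order asked, and still so for the second after the job is handed in, with the robot touching nothing.
It also fails if it takes over 54 s, if anything falls off the work surface, if the arm or the gripper's body presses on something with over 40 N, if the wrist force passes 120 N, or if a joint passes its speed limit or range.

## Working session

There is one attempt and no reset: what is moved stays moved. The work goes in short steps, Python scripts to look and compute and a tool call to move; the robot and the scene stay as the last step left them, time stands still between calls to the robot, and variables do not carry over. Pictures are saved under pics/ and viewed, at most 10 in all, crops included, and the job is handed in when it is done.

Besides the shell and the picture viewer there is one more tool, called in YAML: its name, and indented under it one key for each argument. jog_arm: Moves the arm, as the interface text tells. Its arguments: {"type":"object","properties":{"rows":{"type":"array","items":{"type":"object","properties":{"gripper":{"type":"number"},"slide":{"type":"array","items":{"type":"number"}},"spin":{"type":"number"}}}},"squeeze":{"type":"number"}},"required":["rows"]}

```bash
mkdir -p pics; ls
cat > h.py <<'E'
import numpy as np, cv2
from station import telemetry, cams, workorder, finder
from scipy.spatial.transform import Rotation as Ro
def pts(name, depth, obs=None, mask=None):
    ci=cams.camera_info(name); K=np.array(ci["camera_matrix"]); k1=ci["k1"]
    v,u=np.nonzero((depth>0) if mask is None else (mask&(depth>0)))
    d=np.stack([(u-K[0,2])/K[0,0],(v-K[1,2])/K[1,1]],1); s=d.copy()
    for _ in range(10): s=d/(1+k1*(s**2).sum(1,keepdims=True))
    z=depth[v,u]; P=np.c_[s*z[:,None],z]
    if name=="wrist":
        T=np.array(ci["tool_from_camera"]); P=P@T[:3,:3].T+T[:3,3]
        return P@Ro.from_euler('xyz',obs["eef_rot"]).as_matrix().T+obs["ee_pos"],u,v
    R=np.array(ci["R"]);t=np.array(ci["t"]); return (P-t)@R,u,v
def red(img):
    h=cv2.cvtColor(img,cv2.COLOR_RGB2HSV); return ((h[...,0]<8)|(h[...,0]>172))&(h[...,1]>140)&(h[...,2]>70)
E
python3 - <<'E'
from h import *
o=telemetry.get_obs(); print(o)
ims=[]
for c in ("scene","side"):
    im,d=cams.camera(c); ims.append(im); np.savez(f"{c}0.npz",im=im,d=d)
    for t in ("flange","flange_lip","flange_mark","vise","bearing"):
        print(c,t,[(np.round(r["point"],4),round(r["confidence"],2)) for r in finder.find_in(t,c)][:3])
    P,u,v=pts(c,d,mask=red(im)); 
    k=(P[:,2]>.15)&(P[:,2]<.2); print("red",k.sum(),P[k].mean(0) if k.any() else None)
cv2.imwrite("pics/a.png",cv2.resize(np.vstack(ims),(800,1200))[:600,:,::-1]); cv2.imwrite("pics/b.png",cv2.resize(ims[1],(800,600))[...,::-1])
E
```

```text
pics
{'time_s': 0.0, 'qpos': array([-1.18356486e+00,  3.00468760e-01,  1.52158116e+00, -1.38825210e-05,
        1.32067192e+00, -6.65923240e-02]), 'joint_vel': array([-0.00191428, -0.00120814, -0.00065322, -0.00127017, -0.00020201,
        0.00082548]), 'tau': array([-3.34359411e-04, -5.31805050e+01, -3.52737665e+01,  7.08302949e-02,
        2.43679667e-02, -9.89232581e-05]), 'ee_pos': array([ 0.24103232, -0.4941107 ,  0.22368756]), 'eef_rot': array([-3.14046508e+00, -6.17227088e-05,  4.53827202e-01]), 'force': array([-0.20412365, -0.06512381,  0.15416777]), 'moment': array([-0.03200789,  0.03171786,  0.04334584]), 'grip_force': 0.0, 'grip_width': 0.0937888412825707}
scene flange [(array([0.5782, 0.1102, 0.1709]), 0.85)]
scene flange_lip [(array([0.5767, 0.1127, 0.1701]), 0.57)]
scene flange_mark [(array([0.5749, 0.1081, 0.1676]), 0.6)]
scene vise [(array([0.6006, 0.0779, 0.1046]), 0.85)]
scene bearing [(array([0.5723, 0.1115, 0.173 ]), 0.53)]
red 0 None
side flange [(array([0.5633, 0.1225, 0.1674]), 0.62)]
side flange_lip [(array([0.567 , 0.1197, 0.1695]), 0.87)]
side flange_mark [(array([0.5671, 0.118 , 0.1682]), 0.7), (array([0.4419, 0.0478, 0.0266]), 0.21)]
side vise [(array([0.5419, 0.1657, 0.0994]), 0.85)]
side bearing [(array([0.5643, 0.1142, 0.1796]), 0.49)]
red 2 [0.6043756  0.153013   0.17491535]
```

View pics/a.png

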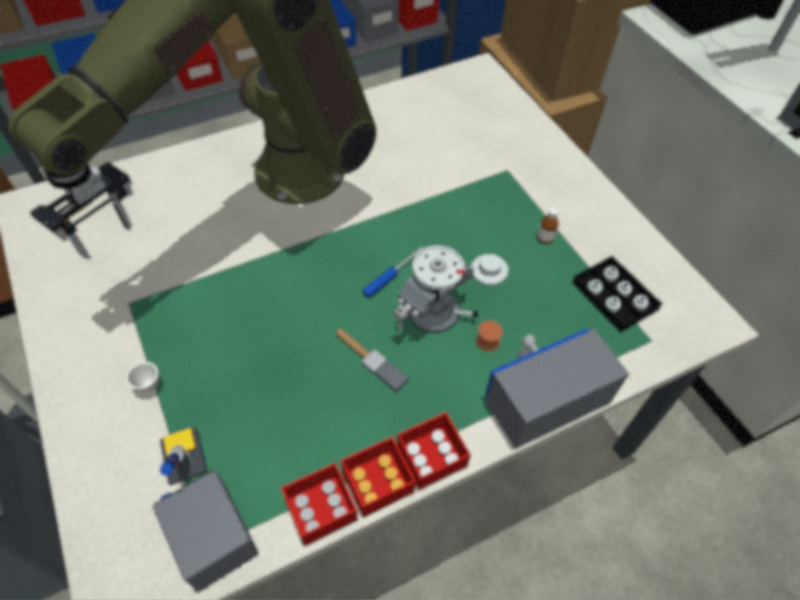

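View pics/b.png

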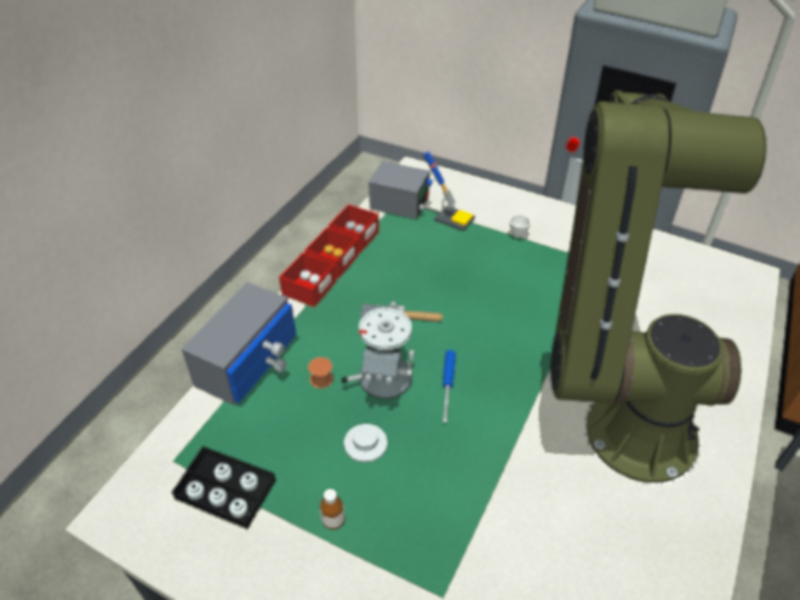

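The scene picture shows the flange at (438,268) with its mark to the right, at (460,271). In the side picture the flange is at (385,326) and the mark at its left, (362,332), so the mark is roughly at (0.604, 0.153). I'll go over it with the wrist camera.

Run:
```python
from h import *
ci=cams.camera_info("wrist"); print(np.round(ci["tool_from_camera"],3),np.round(ci["camera_matrix"],1),ci["k1"])
for c in ("scene","side"):
    f=np.load(c+"0.npz"); P,u,v=pts(c,f["d"]); k=(np.hypot(P[:,0]-.573,P[:,1]-.115)<.075)&(P[:,2]>.155)&(P[:,2]<.2)
    Q=P[k]; print(c,k.sum(),Q.min(0),Q.max(0),cv2.minEnclosingCircle(Q[:,:2].astype(np.float32)),np.percentile(Q[:,2],[5,25,50,75,95]))
o=telemetry.get_obs(); R=Ro.from_euler('xyz',o["eef_rot"]).as_matrix()
for T in ([.52,-.2,.32],[.57,.115,.32]): print(R.T@(np.array(T)-o["ee_pos"]))
```

```text
[[ 0.001 -0.959 -0.283  0.083]
 [ 1.     0.001 -0.001  0.   ]
 [ 0.001 -0.283  0.959 -0.16 ]
 [ 0.     0.     0.     1.   ]] [[339.5   0.  287.9]
 [  0.  339.5 212. ]
 [  0.    0.    1. ]] -0.012207116879579961
scene 879 [0.51360487 0.05627677 0.15733904] [0.62399482 0.1655092  0.18178157] ((0.5698761343955994, 0.1126449927687645), 0.05664234608411789) [0.16406211 0.1678205  0.16956984 0.17165679 0.17624367]
side 824 [0.51298585 0.05778257 0.15668186] [0.62394475 0.1685969  0.18254499] ((0.5684454441070557, 0.11420581489801407), 0.0568525530397892) [0.16297496 0.16701924 0.16926809 0.17118466 0.17564879]
[ 0.3796967  -0.14226126 -0.09576664]
[ 0.56272372 -0.40346254 -0.09573674]
```

jog_arm:
  rows:
    - {"gripper":0.094,"slide":[0.03,-0.026,-0.02],"spin":0}
    - {"gripper":0,"slide":[0.06,-0.05,-0.05],"spin":0}
    - {"gripper":0,"slide":[0.095,-0.08,-0.06],"spin":0}
    - {"gripper":0,"slide":[0.13,-0.11,-0.06],"spin":0}
    - {"gripper":0,"slide":[0.165,-0.14,-0.06],"spin":0}
    - {"gripper":0,"slide":[0.2,-0.17,-0.06],"spin":0}
    - {"gripper":0,"slide":[0.235,-0.2,-0.06],"spin":0}
    - {"gripper":0,"slide":[0.265,-0.225,-0.06],"spin":0}
  squeeze: 5

```text
time_s: 1.4
ee_pos: [0.381, -0.1739, 0.2845]
eef_rot: [3.141, -0.0, 0.454]
force: [0.1, -0.3, 0.3]
grip_width: 0.0415
grip_force: 0.0
```

jog_arm:
  rows:
    - {"gripper":0,"slide":[0.035,-0.03,0],"spin":0}
    - {"gripper":0,"slide":[0.07,-0.06,0],"spin":0}
    - {"gripper":0,"slide":[0.105,-0.09,0],"spin":0}
    - {"gripper":0,"slide":[0.14,-0.12,0],"spin":0}
    - {"gripper":0,"slide":[0.175,-0.15,0],"spin":0}
    - {"gripper":0,"slide":[0.2,-0.175,0],"spin":0}
    - {"gripper":0,"slide":[0.2,-0.175,0],"spin":0}
    - {"gripper":0,"slide":[0.2,-0.175,0],"spin":0}

```text
time_s: 2.2
ee_pos: [0.4836, 0.0693, 0.284]
eef_rot: [3.142, 0.001, 0.455]
force: [-0.2, 0.1, -0.3]
grip_width: 0.0003
grip_force: 0.0
```

Run:
```python
from h import *
o=telemetry.get_obs(); print(o["time_s"],o["ee_pos"],o["eef_rot"],o["force"],o["joint_vel"].max(),o["grip_width"],o["grip_force"])
im,d=cams.camera("wrist"); np.savez("w1.npz",im=im,d=d,p=o["ee_pos"],r=o["eef_rot"])
for t in ("flange_lip","flange_mark","bearing"):
    print(t,[(np.round(r["point"],4),round(r["confidence"],2)) for r in finder.find_in(t,"wrist")][:3])
P,u,v=pts("wrist",d,o)
k=red(im)[v,u]&(np.hypot(P[:,0]-.57,P[:,1]-.114)<.08)&(P[:,2]>.15); print("red",k.sum(),P[k].mean(0),P[k].min(0),P[k].max(0),u[k].mean(),v[k].mean())
cv2.imwrite("pics/c.png",cv2.resize(im,(800,600))[...,::-1])
```

```text
2.2 [0.48357168 0.06926873 0.28404159] [3.14158503e+00 5.51948605e-04 4.55288389e-01] [-0.15710463  0.13498125 -0.31021459] 0.011271539244508607 0.00034424494204644243 0.0
flange_lip [(array([0.5726, 0.116 , 0.1729]), 0.81)]
flange_mark [(array([0.5731, 0.1159, 0.1662]), 0.56), (array([0.5715, 0.1116, 0.1765]), 0.37)]
bearing [(array([0.5687, 0.11  , 0.1772]), 0.66)]
red 310 [0.60375907 0.1467634  0.16965836] [0.59560849 0.13852993 0.16615042] [0.61142682 0.15507963 0.17409811] 264.9032258064516 26.925806451612903
```

View pics/c.png

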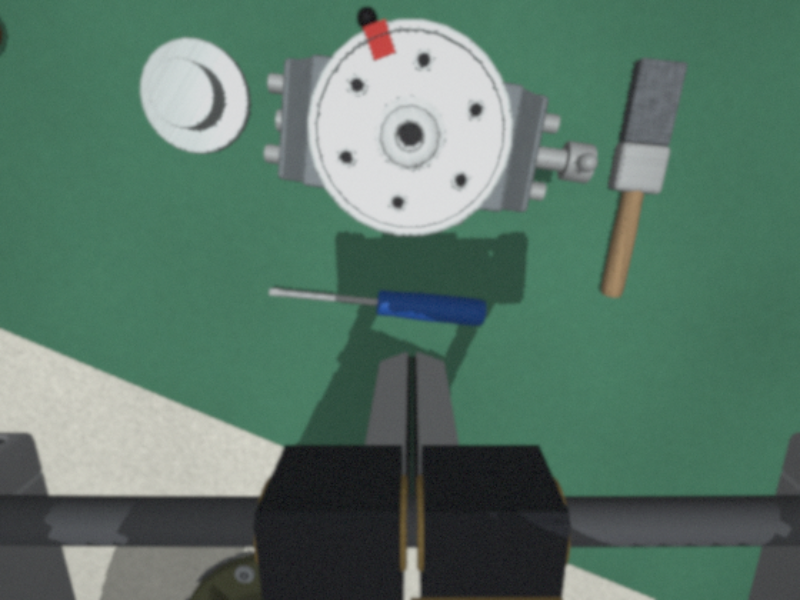

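The wrist picture (800x600) shows the flange centred at (411,128) with the bearing at (410,133). The red mark is at (379,40), the fingers are closed, and the spare, driver and brush are well clear. Next I'll fit the circle.

```bash
cat > fit.py <<'E'
from h import *
from scipy.optimize import least_squares
import sys
f=np.load(sys.argv[1]); o=dict(ee_pos=f["p"],eef_rot=f["r"]); im,d=f["im"],f["d"]
P,u,v=pts("wrist",d,o); c=np.array([.570,.1135])
r=np.hypot(*(P[:,:2]-c).T); 
for a,b in ((.0,.012),(.03,.045),(.051,.054)): 
    k=(r>a)&(r<b)&(P[:,2]>.14); print("z",a,b,k.sum(),np.median(P[k,2]),P[k,2].std())
k=(r>.05)&(r<.055)&(P[:,2]>.15); A=np.c_[P[k,:2]-c,np.ones(k.sum())]; print("plane",np.linalg.lstsq(A,P[k,2],rcond=None)[0])
z=float(sys.argv[2])
m=np.zeros(d.shape,np.uint8); k=(r<.075)&(P[:,2]>.155); m[v[k],u[k]]=1
m=cv2.morphologyEx(m,cv2.MORPH_CLOSE,np.ones((5,5)))
def onplane(mask):
    o1,_,_=pts("wrist",np.ones(d.shape,np.float32),o,mask); o2,_,_=pts("wrist",np.full(d.shape,2,np.float32),o,mask)
    D=o2-o1; return (o1+D*((z-o1[:,2])/D[:,2])[:,None])[:,:2]
cs,_=cv2.findContours(m,cv2.RETR_EXTERNAL,cv2.CHAIN_APPROX_NONE); cs=max(cs,key=cv2.contourArea)
e=np.zeros(d.shape,bool); e[cs[:,0,1],cs[:,0,0]]=1; E=onplane(e)
s=least_squares(lambda p:np.hypot(E[:,0]-p[0],E[:,1]-p[1])-p[2],[*c,.055],loss="soft_l1",f_scale=.0005); print("circle",s.x,np.abs(s.fun).mean())
q=onplane(red(im)&(cv2.dilate(m,np.ones((9,9)))>0)); w=q-s.x[:2]; a=np.arctan2(*(w.mean(0)[::-1])); print("mark angle deg",np.degrees(a),"mark",s.x[:2]+.0525*np.array([np.cos(a),np.sin(a)]),"red r",np.hypot(*w.T).min(),np.hypot(*w.T).max())
E
python3 fit.py w1.npz 0.173
```

```text
z 0.0 0.012 854 0.17612797979463363 0.003907529322771351
z 0.03 0.045 6287 0.16780924880638803 0.000740375585312224
z 0.051 0.054 1692 0.17158540559598967 0.0007533468633317242
plane [0.00237086 0.00769474 0.17127273]
circle [0.34196526 0.0190639  0.08130946] 0.0241750936288479
mark angle deg 26.003298936754174 mark [0.38915062 0.0420811 ] red r 0.282014967511196 0.2983150547746813
```

```bash
sed -i 's/^s=least/print("E",len(E),E.min(0),E.max(0),m.sum()); E=E[np.abs(np.hypot(*(E-c).T)-.055)<.004]; print(len(E))\ns=least/; s/loss="soft_l1",f_scale=.0005/x_scale=.01/' fit.py
python3 fit.py w1.npz 0.1725 | tail -5
```

```text
plane [0.00237086 0.00769474 0.17127273]
E 748 [ 0.26555991 -0.10734491] [0.4363546  0.12763023] 36482
0
circle [0.57   0.1135 0.055 ] nan
mark angle deg 44.74167506033648 mark [0.6072901  0.15045536] red r 0.038997897653760376 0.05530914774222996fit.py:19: RuntimeWarning: Mean of empty slice.
  s=least_squares(lambda p:np.hypot(E[:,0]-p[0],E[:,1]-p[1])-p[2],[*c,.055],x_scale=.01); print("circle",s.x,np.abs(s.fun).mean())
  ret = ret.dtype.type(ret / rcount)
```

```bash
sed -i 's/k=(r<.075)&(P\[:,2\]>.155)/k=(r<.075)\&(P[:,2]>.155)\&(P[:,2]<.2)/' fit.py
python3 fit.py w1.npz 0.1725
```

```text
z 0.0 0.012 854 0.17612797979463363 0.003907529322771351
z 0.03 0.045 6287 0.16780924880638803 0.000740375585312224
z 0.051 0.054 1692 0.17158540559598967 0.0007533468633317242
plane [0.00237086 0.00769474 0.17127273]
E 420 [0.51520695 0.05831893] [0.623792   0.16618378] 17063
420
circle [0.56985502 0.11254018 0.05386809] 0.0003269126705151867
mark angle deg 45.43534668940187 mark [0.60669499 0.14994428] red r 0.039773645375287284 0.056134204843346976
```

jog_arm:
  rows:
    - {"gripper":0,"slide":[0.04,-0.005,0],"spin":0}
    - {"gripper":0,"slide":[0.08,-0.01,0],"spin":0}
    - {"gripper":0,"slide":[0.12,-0.015,0.01],"spin":0}
    - {"gripper":0,"slide":[0.146,-0.019,0.03],"spin":0}
    - {"gripper":0,"slide":[0.146,-0.019,0.055],"spin":0}
    - {"gripper":0,"slide":[0.146,-0.019,0.075],"spin":0}
    - {"gripper":0,"slide":[0.146,-0.019,0.085],"spin":0}
    - {"gripper":0,"slide":[0.146,-0.019,0.085],"spin":0}

```text
time_s: 3.2
ee_pos: [0.6063, 0.1493, 0.1984]
eef_rot: [-3.141, 0.002, 0.453]
force: [0.5, 0.6, 0.5]
grip_width: 0.0005
grip_force: 0.0
```

Run:
```python
from h import *
o=telemetry.get_obs(); print(o["time_s"],o["ee_pos"],o["eef_rot"],o["force"],o["qpos"])
im,d=cams.camera("wrist"); np.savez("w2.npz",im=im,d=d,p=o["ee_pos"],r=o["eef_rot"])
o=telemetry.get_obs(); print(o["ee_pos"],o["force"])
cv2.imwrite("pics/d.png",cv2.resize(im,(800,600))[...,::-1])
```

```text
3.2 [0.60626201 0.14931022 0.19839328] [-3.14112072e+00  1.75929871e-03  4.52847280e-01] [0.49305793 0.62953735 0.47659774] [ 1.82828276e-01  4.87476791e-01  1.32252103e+00 -1.48750083e-05
  1.33341627e+00  1.30078125e+00]
[0.6066651  0.14952358 0.19977173] [-0.40781162 -0.19184935  1.16859861]
```

View pics/d.png

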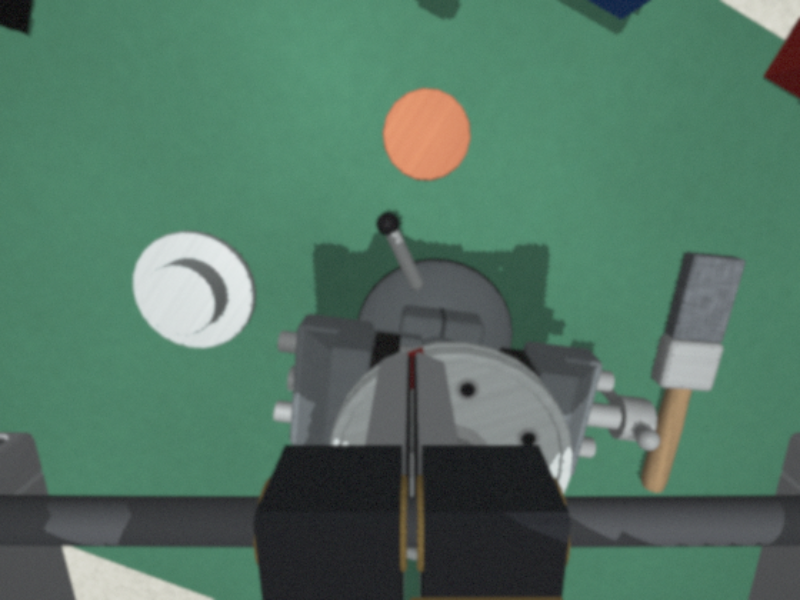

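The picture shows the fingertips over the lip, with red peeping out at (415,365) right at the tips, so they are above the mark. I'll come down in small steps.

jog_arm:
  rows:
    - {"gripper":0,"slide":[0,0,0.002],"spin":0}
    - {"gripper":0,"slide":[0,0,0.004],"spin":0}
    - {"gripper":0,"slide":[0,0,0.005],"spin":0}
    - {"gripper":0,"slide":[0,0,0.005],"spin":0}
    - {"gripper":0,"slide":[0,0,0.005],"spin":0}

```text
time_s: 3.75
ee_pos: [0.6066, 0.1501, 0.1944]
eef_rot: [3.142, -0.0, 0.454]
force: [-1.0, 0.1, 0.6]
grip_width: 0.0007
grip_force: 0.0
```

jog_arm:
  rows:
    - {"gripper":0,"slide":[0,0,0.001],"spin":0}
    - {"gripper":0,"slide":[0,0,0.001],"spin":0}
    - {"gripper":0,"slide":[0,0,0.001],"spin":0}

```text
time_s: 4.05
ee_pos: [0.6066, 0.1501, 0.1932]
eef_rot: [-3.142, 0.0, 0.454]
force: [-0.2, -0.4, 0.9]
grip_width: 0.0005
grip_force: 0.0
```

jog_arm:
  rows:
    - {"gripper":0,"slide":[0,0,0.001],"spin":0}
    - {"gripper":0,"slide":[0,0,0.001],"spin":0}
    - {"gripper":0,"slide":[0,0,0.001],"spin":0}

```text
time_s: 4.35
ee_pos: [0.6066, 0.1501, 0.1922]
eef_rot: [-3.142, 0.0, 0.454]
force: [0.3, 0.6, -0.2]
grip_width: 0.0004
grip_force: 0.0
```

jog_arm:
  rows:
    - {"gripper":0,"slide":[0,0,0.001],"spin":0}
    - {"gripper":0,"slide":[0,0,0.001],"spin":0}
    - {"gripper":0,"slide":[0,0,0.001],"spin":0}

```text
time_s: 4.65
ee_pos: [0.6066, 0.1501, 0.1912]
eef_rot: [3.142, -0.0, 0.454]
force: [0.1, 0.2, 1.2]
grip_width: 0.0005
grip_force: 0.0
```

jog_arm:
  rows:
    - {"gripper":0,"slide":[0,0,0.0005],"spin":0}
    - {"gripper":0,"slide":[0,0,0.0005],"spin":0}
    - {"gripper":0,"slide":[0,0,0.0005],"spin":0}

```text
time_s: 4.95
ee_pos: [0.6066, 0.1501, 0.1908]
eef_rot: [3.142, -0.0, 0.454]
force: [-0.9, -0.2, 0.9]
grip_width: 0.0004
grip_force: 0.2
```

jog_arm:
  rows:
    - {"gripper":0,"slide":[0,0,0.0007],"spin":0}
    - {"gripper":0,"slide":[0,0,0.0007],"spin":0}
    - {"gripper":0,"slide":[0,0,0.0007],"spin":0}

```text
time_s: 5.25
ee_pos: [0.6066, 0.1502, 0.1902]
eef_rot: [3.142, -0.0, 0.454]
force: [-0.3, -0.5, 2.0]
grip_width: 0.0007
grip_force: 1.0
```

Run:
```python
from h import *
F=[]
for i in range(4):
    cams.camera("wrist"); o=telemetry.get_obs(); F.append(o["force"])
print(o["time_s"],o["ee_pos"],np.round(F,2),np.mean(F,0))
```

```text
5.45 [0.60662271 0.15014306 0.19013525] [[-0.43  1.13  2.25]
 [-0.29  0.6   2.13]
 [-0.64  0.33  2.38]
 [-0.59  0.84  1.55]] [-0.48900779  0.7238472   2.07666012]
```

Run:
```python
import numpy as np
y=.4538; tx=np.array([np.cos(y),np.sin(y)]); ty=np.array([np.sin(y),-np.cos(y)])
p=lambda a: .0525*np.array([np.cos(np.radians(a)),np.sin(np.radians(a))])
cmd=p(45)  # tracked commanded position, rounded
for c in range(10):
    out=[]
    for i in range(1,9):
        w=p(45+4.5*(8*c+i))-cmd; out.append([round(w@tx,4),round(w@ty,4)])
    cmd=cmd+out[-1][0]*tx+out[-1][1]*ty
    print(c,out)
```

```text
0 [[np.float64(-0.0015), np.float64(-0.0038)], [np.float64(-0.0033), np.float64(-0.0076)], [np.float64(-0.0054), np.float64(-0.0111)], [np.float64(-0.0077), np.float64(-0.0145)], [np.float64(-0.0103), np.float64(-0.0177)], [np.float64(-0.0132), np.float64(-0.0207)], [np.float64(-0.0162), np.float64(-0.0234)], [np.float64(-0.0195), np.float64(-0.0259)]]
1 [[np.float64(-0.0035), np.float64(-0.0022)], [np.float64(-0.0071), np.float64(-0.0042)], [np.float64(-0.0109), np.float64(-0.0059)], [np.float64(-0.0148), np.float64(-0.0072)], [np.float64(-0.0188), np.float64(-0.0083)], [np.float64(-0.0228), np.float64(-0.009)], [np.float64(-0.0269), np.float64(-0.0094)], [np.float64(-0.0311), np.float64(-0.0095)]]
2 [[np.float64(-0.0041), np.float64(0.0002)], [np.float64(-0.0082), np.float64(0.0008)], [np.float64(-0.0122), np.float64(0.0017)], [np.float64(-0.0161), np.float64(0.0029)], [np.float64(-0.02), np.float64(0.0043)], [np.float64(-0.0237), np.float64(0.0061)], [np.float64(-0.0272), np.float64(0.0082)], [np.float64(-0.0306), np.float64(0.0106)]]
3 [[np.float64(-0.0032), np.float64(0.0026)], 
[... 1658 characters left out ...]
.0106)]]
8 [[np.float64(0.0031), np.float64(-0.0026)], [np.float64(0.0061), np.float64(-0.0054)], [np.float64(0.0089), np.float64(-0.0085)], [np.float64(0.0114), np.float64(-0.0118)], [np.float64(0.0136), np.float64(-0.0153)], [np.float64(0.0155), np.float64(-0.0189)], [np.float64(0.0172), np.float64(-0.0227)], [np.float64(0.0186), np.float64(-0.0266)]]
9 [[np.float64(0.001), np.float64(-0.0039)], [np.float64(0.0017), np.float64(-0.008)], [np.float64(0.0022), np.float64(-0.0121)], [np.float64(0.0023), np.float64(-0.0162)], [np.float64(0.002), np.float64(-0.0203)], [np.float64(0.0015), np.float64(-0.0244)], [np.float64(0.0006), np.float64(-0.0285)], [np.float64(-0.0006), np.float64(-0.0324)]]
```

jog_arm:
  rows:
    - {"gripper":0,"slide":[-0.0015,-0.0038,0.0003],"spin":0}
    - {"gripper":0,"slide":[-0.0033,-0.0076,0.0003],"spin":0}
    - {"gripper":0,"slide":[-0.0054,-0.0111,0.0003],"spin":0}
    - {"gripper":0,"slide":[-0.0077,-0.0145,0.0003],"spin":0}
    - {"gripper":0,"slide":[-0.0103,-0.0177,0.0003],"spin":0}
    - {"gripper":0,"slide":[-0.0132,-0.0207,0.0003],"spin":0}
    - {"gripper":0,"slide":[-0.0162,-0.0234,0.0003],"spin":0}
    - {"gripper":0,"slide":[-0.0195,-0.0259,0.0003],"spin":0}

```text
time_s: 6.25
ee_pos: [0.5774, 0.165, 0.1898]
eef_rot: [-3.142, -0.0, 0.454]
force: [2.1, 0.1, 2.7]
grip_width: 0.0002
grip_force: 1.4
```

jog_arm:
  rows:
    - {"gripper":0,"slide":[-0.0035,-0.0022,0],"spin":0}
    - {"gripper":0,"slide":[-0.0071,-0.0042,0],"spin":0}
    - {"gripper":0,"slide":[-0.0109,-0.0059,0],"spin":0}
    - {"gripper":0,"slide":[-0.0148,-0.0072,0],"spin":0}
    - {"gripper":0,"slide":[-0.0188,-0.0083,0],"spin":0}
    - {"gripper":0,"slide":[-0.0228,-0.009,0],"spin":0}
    - {"gripper":0,"slide":[-0.0269,-0.0094,0],"spin":0}
    - {"gripper":0,"slide":[-0.0311,-0.0095,0],"spin":0}

```text
time_s: 7.05
ee_pos: [0.5452, 0.1597, 0.1898]
eef_rot: [-3.141, -0.0, 0.454]
force: [2.4, 1.5, 2.5]
grip_width: 0.0005
grip_force: 1.5
```

jog_arm:
  rows:
    - {"gripper":0,"slide":[-0.0041,0.0002,0],"spin":0}
    - {"gripper":0,"slide":[-0.0082,0.0008,0],"spin":0}
    - {"gripper":0,"slide":[-0.0122,0.0017,0],"spin":0}
    - {"gripper":0,"slide":[-0.0161,0.0029,0],"spin":0}
    - {"gripper":0,"slide":[-0.02,0.0043,0],"spin":0}
    - {"gripper":0,"slide":[-0.0237,0.0061,0],"spin":0}
    - {"gripper":0,"slide":[-0.0272,0.0082,0],"spin":0}
    - {"gripper":0,"slide":[-0.0306,0.0106,0],"spin":0}

```text
time_s: 7.85
ee_pos: [0.5225, 0.1365, 0.1897]
eef_rot: [-3.141, 0.0, 0.454]
force: [0.6, 1.6, 4.0]
grip_width: 0.0001
grip_force: 1.5
```

jog_arm:
  rows:
    - {"gripper":0,"slide":[-0.0032,0.0026,0],"spin":0}
    - {"gripper":0,"slide":[-0.0062,0.0054,0],"spin":0}
    - {"gripper":0,"slide":[-0.0089,0.0085,0],"spin":0}
    - {"gripper":0,"slide":[-0.0114,0.0118,0],"spin":0}
    - {"gripper":0,"slide":[-0.0137,0.0152,0],"spin":0}
    - {"gripper":0,"slide":[-0.0156,0.0189,0],"spin":0}
    - {"gripper":0,"slide":[-0.0173,0.0226,0],"spin":0}
    - {"gripper":0,"slide":[-0.0186,0.0265,0],"spin":0}

```text
time_s: 8.65
ee_pos: [0.5176, 0.1045, 0.1897]
eef_rot: [-3.141, 0.0, 0.454]
force: [-0.6, 2.3, 2.8]
grip_width: 0.0003
grip_force: 1.5
```

jog_arm:
  rows:
    - {"gripper":0,"slide":[-0.0011,0.004,0],"spin":0}
    - {"gripper":0,"slide":[-0.0018,0.0081,0],"spin":0}
    - {"gripper":0,"slide":[-0.0022,0.0122,0],"spin":0}
    - {"gripper":0,"slide":[-0.0023,0.0163,0],"spin":0}
    - {"gripper":0,"slide":[-0.0021,0.0204,0],"spin":0}
    - {"gripper":0,"slide":[-0.0015,0.0245,0],"spin":0}
    - {"gripper":0,"slide":[-0.0007,0.0285,0],"spin":0}
    - {"gripper":0,"slide":[0.0005,0.0325,0],"spin":0}

```text
time_s: 9.45
ee_pos: [0.5325, 0.0756, 0.1897]
eef_rot: [-3.142, 0.0, 0.454]
force: [-1.6, 2.1, 2.8]
grip_width: 0.0008
grip_force: 1.5
```

jog_arm:
  rows:
    - {"gripper":0,"slide":[0.0015,0.0038,0],"spin":0}
    - {"gripper":0,"slide":[0.0033,0.0075,0],"spin":0}
    - {"gripper":0,"slide":[0.0054,0.0111,0],"spin":0}
    - {"gripper":0,"slide":[0.0077,0.0145,0],"spin":0}
    - {"gripper":0,"slide":[0.0103,0.0177,0],"spin":0}
    - {"gripper":0,"slide":[0.0132,0.0207,0],"spin":0}
    - {"gripper":0,"slide":[0.0163,0.0234,0],"spin":0}
    - {"gripper":0,"slide":[0.0195,0.0259,0],"spin":0}

```text
time_s: 10.25
ee_pos: [0.5615, 0.061, 0.1897]
eef_rot: [3.142, 0.0, 0.454]
force: [-1.2, 0.2, 3.1]
grip_width: 0.0006
grip_force: 1.5
```

jog_arm:
  rows:
    - {"gripper":0,"slide":[0.0035,0.0022,0],"spin":0}
    - {"gripper":0,"slide":[0.0071,0.0042,0],"spin":0}
    - {"gripper":0,"slide":[0.0109,0.0058,0],"spin":0}
    - {"gripper":0,"slide":[0.0148,0.0072,0],"spin":0}
    - {"gripper":0,"slide":[0.0188,0.0082,0],"spin":0}
    - {"gripper":0,"slide":[0.0229,0.009,0],"spin":0}
    - {"gripper":0,"slide":[0.027,0.0094,0],"spin":0}
    - {"gripper":0,"slide":[0.0311,0.0095,0],"spin":0}

```text
time_s: 11.05
ee_pos: [0.5937, 0.0663, 0.1898]
eef_rot: [3.141, -0.0, 0.454]
force: [-1.7, -1.1, 3.1]
grip_width: 0.0004
grip_force: 1.5
```

jog_arm:
  rows:
    - {"gripper":0,"slide":[0.0041,-0.0003,0],"spin":0}
    - {"gripper":0,"slide":[0.0082,-0.0008,0],"spin":0}
    - {"gripper":0,"slide":[0.0122,-0.0017,0],"spin":0}
    - {"gripper":0,"slide":[0.0162,-0.0029,0],"spin":0}
    - {"gripper":0,"slide":[0.02,-0.0044,0],"spin":0}
    - {"gripper":0,"slide":[0.0237,-0.0062,0],"spin":0}
    - {"gripper":0,"slide":[0.0273,-0.0082,0],"spin":0}
    - {"gripper":0,"slide":[0.0307,-0.0106,0],"spin":0}

```text
time_s: 11.85
ee_pos: [0.6165, 0.0895, 0.1898]
eef_rot: [3.142, -0.0, 0.454]
force: [-1.2, -1.9, 1.9]
grip_width: 0.0004
grip_force: 1.5
```

jog_arm:
  rows:
    - {"gripper":0,"slide":[0.0031,-0.0026,0],"spin":0}
    - {"gripper":0,"slide":[0.0061,-0.0054,0],"spin":0}
    - {"gripper":0,"slide":[0.0089,-0.0085,0],"spin":0}
    - {"gripper":0,"slide":[0.0114,-0.0118,0],"spin":0}
    - {"gripper":0,"slide":[0.0136,-0.0153,0],"spin":0}
    - {"gripper":0,"slide":[0.0155,-0.0189,0],"spin":0}
    - {"gripper":0,"slide":[0.0172,-0.0227,0],"spin":0}
    - {"gripper":0,"slide":[0.0186,-0.0266,0],"spin":0}

```text
time_s: 12.65
ee_pos: [0.6213, 0.1216, 0.1898]
eef_rot: [3.142, -0.0, 0.454]
force: [0.5, -2.9, 2.5]
grip_width: 0.0008
grip_force: 1.4
```

jog_arm:
  rows:
    - {"gripper":0,"slide":[0.001,-0.0039,0],"spin":0}
    - {"gripper":0,"slide":[0.0017,-0.008,0],"spin":0}
    - {"gripper":0,"slide":[0.0022,-0.0121,0],"spin":0}
    - {"gripper":0,"slide":[0.0023,-0.0162,0],"spin":0}
    - {"gripper":0,"slide":[0.002,-0.0203,0],"spin":0}
    - {"gripper":0,"slide":[0.0015,-0.0244,0],"spin":0}
    - {"gripper":0,"slide":[0.0006,-0.0285,0],"spin":0}
    - {"gripper":0,"slide":[-0.0006,-0.0324,0],"spin":0}

```text
time_s: 13.45
ee_pos: [0.6064, 0.1504, 0.1898]
eef_rot: [-3.142, -0.0, 0.454]
force: [1.4, -2.7, 2.9]
grip_width: 0.0007
grip_force: 1.4
```

jog_arm:
  rows:
    - {"gripper":0,"slide":[-0.0007,-0.0019,0],"spin":0}
    - {"gripper":0,"slide":[-0.0007,-0.0019,0],"spin":0}
    - {"gripper":0,"slide":[-0.0007,-0.0019,0],"spin":0}

```text
time_s: 13.75
ee_pos: [0.6049, 0.1519, 0.1897]
eef_rot: [-3.141, 0.0, 0.454]
force: [-1.1, 2.7, 3.5]
grip_width: 0.0001
grip_force: 1.5
```

The fingers are back at the mark. I'll lift straight up, then check.

jog_arm:
  rows:
    - {"gripper":0,"slide":[0,0,-0.005],"spin":0}
    - {"gripper":0,"slide":[0,0,-0.02],"spin":0}
    - {"gripper":0,"slide":[0,0,-0.05],"spin":0}
    - {"gripper":0,"slide":[0,0,-0.08],"spin":0}
    - {"gripper":0,"slide":[-0.04,0,-0.1],"spin":0}
    - {"gripper":0,"slide":[-0.08,0,-0.1],"spin":0}
    - {"gripper":0,"slide":[-0.12,0,-0.1],"spin":0}
    - {"gripper":0,"slide":[-0.12,0,-0.1],"spin":0}

```text
time_s: 14.55
ee_pos: [0.4945, 0.0976, 0.2914]
eef_rot: [3.141, -0.001, 0.453]
force: [-0.7, 0.6, -0.1]
grip_width: 0.0001
grip_force: 0.0
```

```bash
python3 - <<'E'
from h import *
o=telemetry.get_obs(); im,d=cams.camera("wrist"); np.savez("w3.npz",im=im,d=d,p=o["ee_pos"],r=o["eef_rot"])
print(o["time_s"],o["ee_pos"],o["force"]); cv2.imwrite("pics/e.png",cv2.resize(im,(800,600))[...,::-1])
E
python3 fit.py w3.npz 0.1725
```

```text
14.55 [0.49451046 0.09760654 0.29135345] [-0.70325616  0.56470015 -0.05102525]
z 0.0 0.012 750 0.17609443824727292 0.003862771725124009
z 0.03 0.045 11334 0.3753560814332043 0.109543330920574
z 0.051 0.054 6048 0.3870940062574797 0.09589214456662408
plane [-2.45984209 -0.57224499  0.24423076]
E 395 [0.51578605 0.0585507 ] [0.62376198 0.1669999 ] 15110
395
circle [0.56987033 0.11303594 0.05391185] 0.00028225034161654164
mark angle deg 44.87994260426237 mark [0.60707115 0.15008117] red r 0.040190174837007715 0.05457142922626093
```

View pics/e.png

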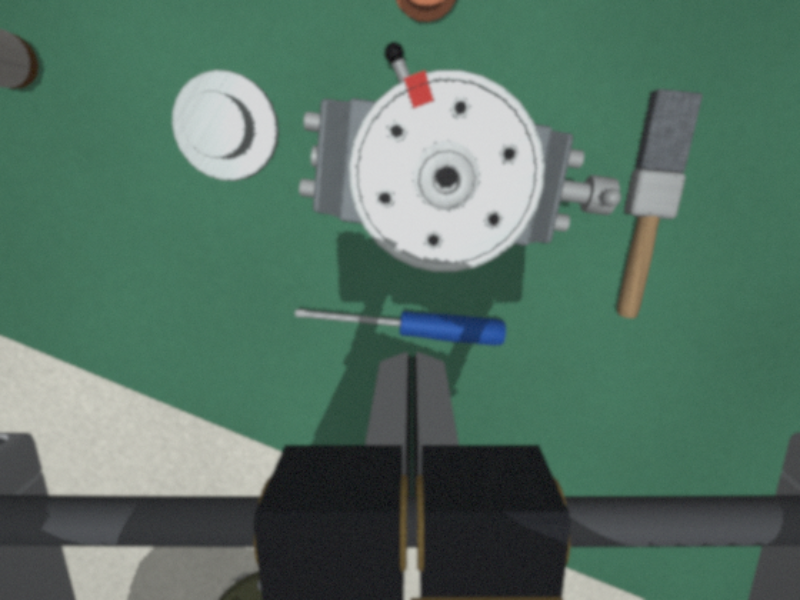

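The last picture shows the bearing still centred at (447,178), the mark unchanged at (419,89), and everything else where it was. The second fit puts the centre at (0.5699, 0.1130), which agrees with the path I stroked.

```bash
python3 -c "
from station import workorder; print(workorder.hand_in())"
```

```text
the job is handed in; nothing more can be done
None
```

The fingertips stroked the flange lip one full turn counter-clockwise from the red mark and back, at about 2–4 N downward in the readings and with no sign of lift-off; they then went clear, the bearing and the other things in view had not moved, and the job was handed in at about 14.6 s.

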